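# Clip the slotted spatula into the utensil rack

## Task

Take the slotted spatula with the orange handle from the cutting board and snap its handle down into the free pair of spring clips on the low utensil rack, pressed fully home in both clips, centred between them and with its blade at the same end as the heads of the tongs and the whisk, then let go. Leave the plain spatula with the black handle on the board where it is.

Things in the scene. Friction and masses are not known exactly. Their poses are not given: they have to be found in the camera images.
- slotted_grip (a point): middle of the slotted spatula's orange handle, on its axis, 11 mm above the fixed cutting board (16 mm thick). Straight round handle, 22 mm diameter, 150 mm long. x points along it to the blade, z up from the blade's upper face; it lies flat. About 0.12 kg, the centre of mass somewhat ahead of the handle's middle
- slotted_blade (a point): middle of its steel blade (90 x 70 x 3 mm, three lengthwise slots), 172 mm ahead of the handle's middle and 9.5 mm below the handle's axis; same axes as slotted_grip
- free_clips (a point): seat for the handle's middle, on the axis, midway between the 2 free clips, 76 mm above the counter; rack fixed. x along the handle to the heads' end, z up. Clips at x=+-45 mm, 14 wide, nothing between for 60 mm down. Sprung jaws open upwards: 62 mm apart 34 mm above the seat, 15 just above it; 8-15 N in all snaps the handle in, onto a rigid stop. Next handles 90 mm off in y
- plain_grip (a point): middle of the black handle of the plain (unslotted) spatula, which stays on the board; same shape, size and axes as the slotted one, about 130 mm beside it

How it is judged (in metres and radians):
At the end, for the whole second after the job is handed in: Slotted spatula's handle in both free clips: its middle within 20 mm along the handle, 8 mm across and 6 mm in height of its seat, axis within 7 degrees, blade at the heads' end, released and at rest; plain spatula within 30 mm of its start (x of slotted_grip in the frame of free_clips between -0.02 and 0.02 m and y of slotted_grip in the frame of free_clips between -0.008 and 0.008 m and z of slotted_grip in the frame of free_clips between -0.006 and 0.006 m and angle between the x axis of slotted_grip and the x axis of free_clips, either way round below 0.12 rad and x of slotted_blade in the frame of free_clips above 0.1 m and linear speed of slotted below 0.03 m/s and distance of plain_grip from where it was at the start of the episode below 0.03 m); the robot touches nothing.
It fails at once if the plain spatula is moved or lifted (more than 30 mm) (distance of plain_grip from where it was at the start of the episode above 0.03 m).
It also fails if it takes over 48 s, if anything falls off the work surface, if the arm or the gripper's body presses on something with over 40 N, if the wrist force passes 120 N, or if a joint passes its speed limit or range.

## Robot

A 6-joint arm with a two-finger parallel gripper is mounted at the origin on the work surface. World frame = base frame: x ahead of the robot, y to its left, z up, the work surface at z = 0. Lengths are in mm, angles in rad, forces in N, time in s.
With the tool pointing down it reaches from about 350 to 875 mm from the base axis. Payload 4.2 kg.
Tool frame: the origin (TCP) lies midway between the tips of the shut fingers; the grasp point (between the pads) lies 19 mm behind it (arm.tcp_to_grasp is the distance from the TCP to the grasp point, in mm); z points along the fingers, y is the line along which they close (so a half turn about z gives the same grasp; the last joint's range is limited). The gripper opens to 85 mm and grips with 20 to 120 N. Pads are 22 mm wide; open, the fingers measure 114 mm over their backs; the gripper's body (76 mm by 85 mm) begins 54 mm behind the grasp point. The pads swing forward as they close: fully open they stand 13 mm farther back than shut.
Start: joints at [-1.006, 0.385, 0.008, 0, -1.194, -0.259], TCP at [188.176, -595.977, 231.312] pointing down, gripper open.
Joint ranges: [-3.14, 3.14], [-1.21, 2.06], [-1.07, 1.41], [-3.16, 2.05], [-2.99, -0.16], [-3.1, 3.1]. Speed limits (rad/s): [2.79, 2.79, 3.14, 3.14, 3.14, 3.14].

## Interface

Orientations are given as a unit quaternion [x, y, z, w].
In Python, from bench import arm gives the robot as it stands.
- The arm moves only by the tool arm_command, never from a script. Its argument "rows" is a list of rows, each a list of 2 entries, a list of its own where there are three numbers: the shift along the tool's x, y, z as a fraction of full scale, then the turn, a rotation vector about the tool's x, y, z as a fraction of full scale. In form: [[[x, y, z], [wx, wy, wz]], ...]. A call has 1 to 5 rows; each row is the pose to reach, as a shift and turn from the pose commanded when the call began, along the tool's axes at that moment, turning the shorter way round; what a row does not reach only later rows make up. Full scale, the value 1, is 0.25 m for a shift and 180 degrees for a turn. A row lasts 1/10 s, in which the tool goes at most 50 mm and 8.59 degrees, less where a joint would pass 70% of its speed; a pose out of reach is approached as far as the arm can. A call with a number of a shift or a turn outside -1 to 1 is refused whole. A call with a gripper value outside its range is refused whole. "grip" is the opening, from 0 (shut) to 1 (fully open), set as the call begins (left out, the last holds). The fingers move at their own pace and stop on an object; the grip force is fixed at half the most. Time passes only in rows, so rows that repeat a pose let the fingers close. It gives the time, the measured TCP pose, the force, the opening and the grip force at its end, in the units of the state.
- arm.read_state(): the state, without advancing time (a new reading comes with each control period).
- arm.get_image(name): name is "scene" or "side" or "wrist"; returns (picture, depth): 400x640x3 uint8, blue, green, red; 400x640 float32, mm along the optical axis (not along the pixel's ray), 0 where there is no reading.
- arm.camera_info(name): a dict with "fx", "fy", "cx", "cy" (pixels), "extrinsics" (4x4, takes a point from camera to world coordinates). Camera axes: x right, y down, z forward; pixel columns grow to the right and rows downward; lengths in mm; the calibration is good to about 2 mm. A picture is of the moment at which its call begins: read the wrist's pose just before it. camera_info takes no time and is no camera call; for the wrist camera it gives the pose at the moment of the call.
- arm.job_done(): hands the job in; it is judged then, once.
Trained networks look in the newest picture that a camera, given by its name, has taken for a name from the list of things; names that differ only in an ending like _2 or _b are one class to them, and where a whole thing is asked for, a point or a joint stands for the part that bears it (a point fixed in the world has none). Each returns a list of dicts, best first, with "score" (0 to 1); they miss things now and then, are a little off and sometimes report something else, mostly with a low value. They report only what shows in the picture. A call takes as long as a camera call.
- arm.spot_in(camera, query): "position" ([column, row] in pixels, amid what is visible of it).
The state is a dict: "clock": time; "joints": joint angles; "joint_vel": joint speeds; "joint_efforts": joint torques, N m; "position": TCP position; "ee_rot": TCP orientation; "contact_force": force on the tool from outside, world axes, zero at the start; "wrist_torque": the same for the moment, N m; "gripper_width": finger opening in mm; "grasp_force": force on a finger pad.
Only numpy, scipy, OpenCV 4.12 (cv2) and the standard library are available. Lean on these libraries where they do the work, as an engineer would, in place of code of your own. Each camera call takes 0.05 s, during which the arm holds its last target. There are 200 camera calls.

## Working session

There is one attempt and no reset: what is moved stays moved. The work goes in short steps, Python scripts to look and compute and a tool call to move; the robot and the scene stay as the last step left them, time stands still between calls to the robot, and variables do not carry over. Pictures are saved under pics/ and viewed, at most 10 in all, crops included, and the job is handed in when it is done.

Besides the shell and the picture viewer there is one more tool, called in YAML: its name, and indented under it one key for each argument. arm_command: Moves the arm, as the interface text tells. Shift numbers are shares of 0.25 m and turn numbers shares of 180 degrees, none past 1 either way. Its arguments: {"type":"object","properties":{"rows":{"type":"array","items":{"type":"array"}},"grip":{"type":"number"}},"required":["rows"]}

```bash
mkdir -p pics; cat > h.py <<'E'
import numpy as np, cv2
from bench import arm
from scipy.spatial.transform import Rotation as R
def cap(n):
    s=arm.read_state(); i=arm.camera_info(n); im,d=arm.get_image(n); return im,d,i
def cloud(d,i):
    v,u=np.mgrid[:d.shape[0],:d.shape[1]]
    p=np.stack([(u-i['cx'])/i['fx']*d,(v-i['cy'])/i['fy']*d,d],-1)
    E=np.array(i['extrinsics']); w=p@E[:3,:3].T+E[:3,3]; w[d<=0]=np.nan; return w
E
python3 - <<'E'
from h import *
for n in ['scene','side']:
    im,d,i=cap(n); cv2.imwrite(f'pics/{n}0.png',im); w=cloud(d,i); np.save(n+'0.npy',w)
    for q in ['slotted_grip','slotted_blade','free_clips','plain_grip']:
        for r in arm.spot_in(n,q)[:3]:
            c,rr=map(int,r['position']); print(n,q,round(r['score'],2),c,rr,w[rr,c].round())
print(arm.read_state())
E
```

```text
scene slotted_grip 0.75 324 274 [677. 118.  17.]
scene slotted_blade 0.83 321 272 [681. 113.  20.]
scene free_clips 0.87 302 93 [ 440. -421.   -1.]
scene plain_grip 0.79 353 332 [691. 250.  20.]
side slotted_grip 0.76 283 247 [641. 129.  17.]
side slotted_blade 0.65 276 241 [663. 128.  26.]
side free_clips 0.6 420 174 [ 474. -329.   81.]
side plain_grip 0.89 241 269 [657. 261.  30.]
{'clock': 0.5, 'joints': array([-1.00638157e+00,  3.84765139e-01,  7.86697177e-03, -5.29274125e-05,
       -1.19403571e+00, -2.58614558e-01]), 'joint_vel': array([ 8.99507095e-04,  1.29887943e-03,  3.00750154e-03,  5.92310025e-05,
        2.08056796e-04, -3.13281959e-04]), 'joint_efforts': array([ 1.27290427e-04, -3.91689634e+01,  1.88443691e+01,  4.18709055e+00,
       -7.19653672e-04,  6.96223537e-06]), 'position': array([ 188.18616247, -595.94578474,  231.25190388]), 'ee_rot': array([-1.52295412e-01,  9.88335015e-01,  7.28775284e-05, -4.95786023e-06]), 'contact_force': array([-0.38440948,  0.16811326,  0.09945773]), 'wrist_torque': array([0.03363946, 0.00931481, 0.02982655]), 'grasp_force': 0.0, 'gripper_width': 85.77040406669393}
```

View pics/scene0.png

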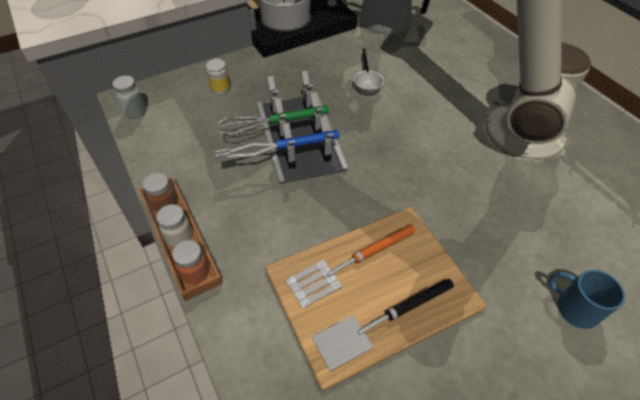

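View pics/side0.png

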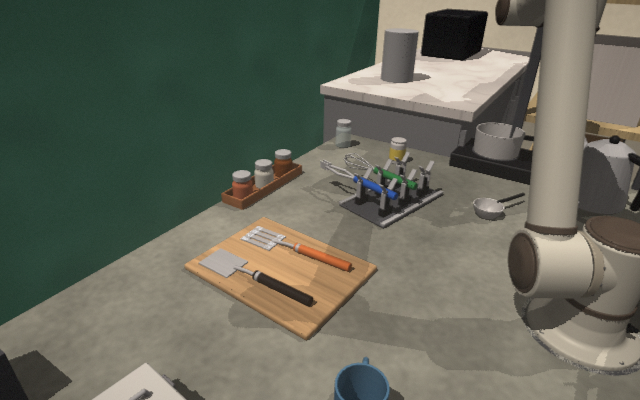

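The scene view shows the orange handle from (358,257) to (413,230), its blade at (315,283), and the black spatula nearer the camera. The free clips are the far pair, at about (275,92) and (308,90). The tongs and whisk heads point left, away from the robot. The side view agrees.

```bash
python3 - <<'E'
from h import *
for n in ['scene','side']:
    im=cv2.imread(f'pics/{n}0.png'); w=np.load(n+'0.npy'); hsv=cv2.cvtColor(im,cv2.COLOR_BGR2HSV)
    H,S,V=[hsv[...,k].astype(int) for k in range(3)]
    box=(np.abs(w[...,0]-550)<250)&(w[...,2]>5)&(w[...,2]<130)
    for name,m in dict(orange=(H<14)&(S>190)&(V>80)&(w[...,1]>0),blue=(H>105)&(H<125)&(S>170)&(w[...,1]<0),green=(H>50)&(H<85)&(S>120)&(w[...,1]<-50)).items():
        m=(m&box).astype(np.uint8); k,l,st,_=cv2.connectedComponentsWithStats(m); 
        if k<2: continue
        j=1+st[1:,4].argmax(); p=w[l==j]; c=p.mean(0); u=np.linalg.svd(p-c)[2][0]; u*=np.sign(u[0]); t=(p-c)@u
        a,b=np.percentile(t,[.5,99.5]); print(n,name,len(p),'mid',(c+u*(a+b)/2).round(1),'u',u.round(3),'len',(b-a).round(1),'ztop',np.percentile(p[:,2],95).round(1),'yaw',np.degrees(np.arctan2(u[1],u[0])).round(1),st[j])
    # free clip points
    m=(w[...,2]>50)&(w[...,2]<140)&(w[...,0]>300)&(w[...,0]<650)&(w[...,1]<-150)&(w[...,1]>-560)
    k,l,st,ce=cv2.connectedComponentsWithStats(m.astype(np.uint8))
    for j in range(1,k):
        if st[j,4]>8: p=w[l==j]; print(n,st[j],p.mean(0).round(),p.min(0).round(),p.max(0).round())
E
```

```text
scene orange 428 mid [527.2 123.9  35.8] u [1.    0.029 0.005] len 124.3 ztop 39.3 yaw 1.6 [362 226  52  32 428]
scene blue 255 mid [ 521.2 -186.8   67.3] u [0.868 0.288 0.405] len 123.7 ztop 88.0 yaw 18.3 [293 131  34  16 255]
scene green 230 mid [ 519.6 -263.2   81. ] u [ 0.993 -0.078  0.093] len 89.0 ztop 87.7 yaw -4.5 [286 108  30  12 230]
scene [210  60  18  22 249] [ 633. -531.   75.] [ 610. -560.   50.] [ 650. -515.   88.]
scene [ 246   71   93   86 2229] [ 545. -247.   84.] [ 452. -400.   50.] [ 650. -150.  112.]
side blue 45 mid [ 558.3 -176.5   85.5] u [ 0.961 -0.276 -0.001] len 60.5 ztop 88.9 yaw -16.0 [364 180  17  10  45]
side green 76 mid [ 534.3 -262.    84.3] u [ 0.97  -0.242  0.006] len 65.6 ztop 88.4 yaw -14.0 [383 171  19  12  76]
side [392 138  14  15 172] [ 629. -530.   72.] [ 610. -560.   50.] [ 650. -511.   89.]
side [ 347  152   70   52 1418] [ 543. -239.   82.] [ 456. -400.   50.] [ 649. -150.  114.]
side [418 160  17  25 194] [ 464. -345.   81.] [ 452. -378.   50.] [ 479. -312.  113.]
```

```bash
cat >> h.py <<'E'
def plan(x,y,z,yaw):
    "rows numbers to TCP x,y,z, pointing down with tool x at world yaw deg"
    s=arm.read_state(); Rc=R.from_quat(s['ee_rot']); a=np.radians(yaw)
    Rt=R.from_matrix(np.array([[np.cos(a),np.sin(a),0],[np.sin(a),-np.cos(a),0],[0,0,-1]]))
    print('shift',(Rc.inv().apply(np.array([x,y,z])-s['position'])/250).round(3),'turn',((Rc.inv()*Rt).as_rotvec()/np.pi).round(4),'t',round(s['clock'],2),'pos',s['position'].round(1),'F',s['contact_force'].round(1),'w',round(s['gripper_width'],1))
E
python3 - <<'E'
from h import *
w=arm.camera_info('wrist');p=arm.read_state()
print(np.array(w['extrinsics']).round(2),w['fx'])
for yaw in (180,):
  plan(490,-330,330,yaw)
E
```

```text
[[-3.0000e-01  9.0000e-01  3.1000e-01  1.0822e+02]
 [ 9.5000e-01  2.9000e-01  1.0000e-01 -6.2190e+02]
 [-0.0000e+00  3.2000e-01 -9.5000e-01  3.7367e+02]
 [ 0.0000e+00  0.0000e+00  0.0000e+00  1.0000e+00]] 341.27046437608675
shift [-1.471  0.651 -0.395] turn [ 0.     -0.      0.0973] t 0.5 pos [ 188.2 -595.9  231.3] F [-0.4  0.2  0.1] w 85.8
```

arm_command:
  rows:
    - [[-0.1, 0.05, -0.15], [0, 0, 0.02]]
    - [[-0.3, 0.13, -0.3], [0, 0, 0.04]]
    - [[-0.5, 0.22, -0.4], [0, 0, 0.06]]
    - [[-0.7, 0.31, -0.4], [0, 0, 0.08]]
    - [[-0.9, 0.4, -0.4], [0, 0, 0.097]]

```text
clock: 1.0
position: [349.2, -454.1, 331.5]
ee_rot: [0.001, 1.0, -0.001, 0.001]
contact_force: [0.4, 0.0, 0.0]
gripper_width: 85.2
grasp_force: 0.0
```

```bash
python3 -c "
from h import *
plan(475,-335,330,180)"
```

```text
shift [-0.502  0.477  0.006] turn [-0.0007  0.0009 -0.0006] t 1.0 pos [ 349.2 -454.1  331.5] F [0.4 0.  0. ] w 85.2
```

arm_command:
  rows:
    - [[-0.15, 0.15, 0], [0, 0, 0]]
    - [[-0.3, 0.32, 0], [0, 0, 0]]
    - [[-0.41, 0.42, 0], [0, 0, 0]]
    - [[-0.41, 0.42, 0], [0, 0, 0]]
    - [[-0.41, 0.42, 0], [0, 0, 0]]

```text
clock: 1.5
position: [450.9, -349.0, 329.6]
ee_rot: [-0.002, 1.0, 0.0, -0.0]
contact_force: [-0.1, -0.4, -0.2]
gripper_width: 85.5
grasp_force: 0.0
```

```bash
python3 - <<'E'
from h import *
im,d,i=cap('wrist'); cv2.imwrite('pics/w1.png',im); w=cloud(d,i); np.save('w1.npy',w)
plan(527,124,200,180)
for r in arm.spot_in('wrist','free_clips'): print(r, w[int(r['position'][1]),int(r['position'][0])])
m=(w[...,2]>60)&(w[...,2]<140)&(w[...,0]>400)&(w[...,0]<600)&(w[...,1]<-120)&(w[...,1]>-420)
k,l,st,ce=cv2.connectedComponentsWithStats(m.astype(np.uint8))
for j in range(1,k):
  if st[j,4]>20: p=w[l==j]; print(st[j],p.mean(0).round(1),p.min(0).round(1),p.max(0).round(1))
E
```

```text
shift [-0.311  1.894  0.518] turn [-0.     -0.0001  0.0005] t 1.55 pos [ 450.2 -349.7  329.7] F [-0.1 -1.  -0.3] w 85.1
{'position': [316.1, 214.9], 'score': 0.92} [ 543.53184961 -357.66091429    7.76476891]
[296 160  36  19 422] [ 458.7 -359.7   88.2] [ 448.3 -377.9   60.1] [ 469.6 -338.4  111.9]
[ 352  164   80  114 3091] [ 523.8 -268.7   88.4] [ 453.7 -313.    60.3] [ 599.8 -226.6  112.5]
[330 166  25  25 329] [ 466.9 -327.1   97.3] [ 458.  -340.    60.8] [ 476.7 -314.1  111.6]
[ 423  182   84  106 2607] [ 533.4 -178.3   86.4] [ 475.7 -212.6   60.3] [ 600.  -139.   111.9]
[279 226  35  24 381] [ 545.5 -381.6   87.3] [ 536.1 -399.7   60.4] [ 556.8 -360.7  111.2]
[312 231  22  31 301] [ 553.5 -349.1   95.4] [ 544.7 -361.5   60.6] [ 564.3 -336.   111.4]
```

View pics/w1.png

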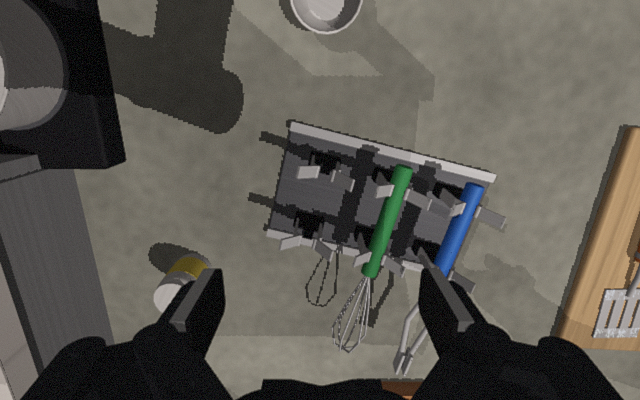

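The wrist view shows the empty clips at about (320,172) and (305,236), left of the green whisk. The heads point down in the picture (world +x), and the rack is slightly yawed.

```bash
python3 - <<'E'
from h import *
im=cv2.imread('pics/w1.png'); w=np.load('w1.npy'); hsv=cv2.cvtColor(im,cv2.COLOR_BGR2HSV)
H,S,V=[hsv[...,k].astype(int) for k in range(3)]
for n,m in dict(green=(H>45)&(H<85)&(S>120),blue=(H>100)&(H<130)&(S>120)).items():
    p=w[m&(w[...,2]>70)&(w[...,2]<100)&(w[...,1]>-450)]
    (vx,vy,x,y)=cv2.fitLine(p[:,:2].astype(np.float32),cv2.DIST_HUBER,0,.01,.01).ravel()
    u=np.array([vx,vy])*np.sign(vx); t=(p[:,:2]-[x,y])@u; a,b=np.percentile(t,[.5,99.5])
    print(n,len(p),'yaw',np.degrees(np.arctan2(u[1],u[0])).round(2),'mid',(np.array([x,y])+u*(a+b)/2).round(1),'len',round(b-a,1),'ztop',np.percentile(p[:,2],95).round(1))
m=(w[...,2]>104)&(w[...,2]<118)&(w[...,0]>400)&(w[...,0]<620)&(w[...,1]<-100)&(w[...,1]>-420)
k,l,st,ce=cv2.connectedComponentsWithStats(m.astype(np.uint8))
T=[]
for j in range(1,k):
  if st[j,4]>8: p=w[l==j]; r=cv2.minAreaRect(p[:,:2].astype(np.float32)); T.append(r[0]); print(st[j,4],np.round(r[0],1),np.round(r[1],1),round(r[2],1),p[:,2].max().round(1))
E
```

```text
green 1734 yaw -13.81 mid [ 526.9 -271.6] len 147.3 ztop 87.0
blue 1565 yaw -14.32 mid [ 535.  -182.5] len 119.9 ztop 86.9
93 [ 456.1 -373. ] [ 8.3 14.1] 76.6 111.9
98 [ 469.6 -319.3] [ 8.9 14.3] 78.3 111.6
76 [ 477.8 -286.4] [ 7.5 14.2] 75.2 112.5
101 [ 491.6 -231.9] [ 8.9 13.9] 73.8 111.9
59 [ 499.7 -199.1] [ 7.9 13.9] 76.2 111.9
104 [ 513.7 -144.6] [ 8.7 14.1] 75.8 111.7
76 [ 543.1 -395.3] [ 8.  15.3] 71.8 111.2
77 [ 556.9 -340.4] [ 7.7 14. ] 71.2 111.4
63 [ 565.3 -308.4] [ 7.5 14.2] 75.9 111.1
87 [ 578.6 -254. ] [ 8.9 14.1] 75.7 111.7
89 [ 600.6 -166.4] [ 9.2 14.2] 73.6 111.4
```

arm_command:
  rows:
    - [[-0.05, 0.2, 0], [0, 0, 0]]
    - [[-0.05, 0.4, 0], [0, 0, 0]]
    - [[-0.05, 0.6, 0], [0, 0, 0]]
    - [[-0.05, 0.8, 0], [0, 0, 0]]
    - [[-0.05, 1.0, 0], [0, 0, 0]]

```text
clock: 2.1
position: [461.6, -101.1, 330.0]
ee_rot: [0.001, 1.0, -0.0, 0.0]
contact_force: [1.2, 0.2, -0.0]
gripper_width: 85.7
grasp_force: 0.0
```

arm_command:
  rows:
    - [[0, 0.2, 0.05], [0, 0, 0]]
    - [[0, 0.4, 0.1], [0, 0, 0]]
    - [[0, 0.6, 0.2], [0, 0, 0]]
    - [[0, 0.8, 0.3], [0, 0, 0]]
    - [[0, 0.85, 0.3], [0, 0, 0]]

```text
clock: 2.6
position: [461.0, 111.8, 252.6]
ee_rot: [-0.0, 1.0, -0.001, -0.002]
contact_force: [0.4, -0.8, 0.1]
gripper_width: 85.5
grasp_force: 0.0
```

arm_command:
  rows:
    - [[0, 0, 0], [0, 0, 0]]
    - [[0, 0, 0], [0, 0, 0]]

```text
clock: 2.8
position: [462.4, 110.3, 254.7]
ee_rot: [-0.0, 1.0, -0.0, -0.0]
contact_force: [-0.1, -0.6, 0.4]
gripper_width: 85.5
grasp_force: 0.0
```

```bash
cat > m.py <<'E'
from h import *
import sys
im,d,i=cap('wrist'); f=sys.argv[1]; cv2.imwrite(f'pics/{f}.png',im); w=cloud(d,i); np.save(f+'.npy',w)
hsv=cv2.cvtColor(im,cv2.COLOR_BGR2HSV); H,S,V=[hsv[...,k].astype(int) for k in range(3)]
zb=np.nanmedian(w[(w[...,2]>8)&(w[...,2]<24)][:,2]); print('board z',zb)
m=((H<14)&(S>185)&(w[...,2]>-50)&(w[...,2]<150)).astype(np.uint8)
k,l,st,_=cv2.connectedComponentsWithStats(m); j=1+st[1:,4].argmax(); p=w[l==j]
p=p[p[:,2]>np.percentile(p[:,2],98)-9]
(vx,vy,x,y)=cv2.fitLine(p[:,:2].astype(np.float32),cv2.DIST_HUBER,0,.01,.01).ravel()
u=np.array([vx,vy])*np.sign(vx); t=(p[:,:2]-[x,y])@u; a,b=np.percentile(t,[.3,99.7])
print(len(p),'yaw',np.degrees(np.arctan2(u[1],u[0])).round(2),'mid',(np.array([x,y])+u*(a+b)/2).round(1),'ends',(np.array([x,y])+u*a).round(1),(np.array([x,y])+u*b).round(1),'len',round(b-a,1),'ztop',np.percentile(p[:,2],95).round(1),st[j])
z=np.polyfit(t,p[:,2],1);print('slope',z)
E
python3 m.py w2; python3 -c "
from h import *
plan(527,124,120,180)
for q in ['slotted_grip','plain_grip']: print(q,arm.spot_in('wrist',q)[:2])"
```

```text
board z 15.507774425638729
1150 yaw 2.97 mid [526.  117.3] ends [459.2 113.8] [592.9 120.7] len 133.9 ztop 37.8 [ 320  163   20  112 1190]
slope [3.83729975e-04 3.51142452e+01]
shift [-0.258  0.056  0.541] turn [ 0.      0.0002 -0.0002] t 2.85 pos [462.5 110.  255.1] F [-0.3 -1.1  0.4] w 85.3
slotted_grip [{'position': [330.3, 297.5], 'score': 0.62}]
plain_grip [{'position': [441.9, 262.9], 'score': 0.9}]
```

View pics/w2.png

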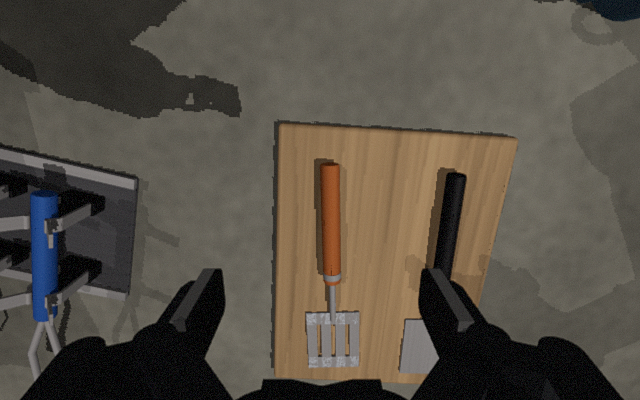

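The wrist view has the orange handle from (330,163) to the ferrule at (333,280), the blade centred at about (333,340), and the black handle at (450,225).

```bash
python3 - <<'E'
from h import *
w=np.load('w2.npy'); 
# blade extents: grey region pixels
im=cv2.imread('pics/w2.png'); hsv=cv2.cvtColor(im,cv2.COLOR_BGR2HSV)
m=(hsv[...,1]<40)&(hsv[...,2]>90); m[:305]=0; m[:,:300]=0; m[:,365:]=0; m[372:]=0
p=w[m]; r=cv2.minAreaRect(p[:,:2].astype(np.float32)); print('blade',r, np.median(p[:,2]))
b=np.array(r[0]); u=np.array([np.cos(np.radians(2.97)),np.sin(np.radians(2.97))])
print('mid from blade',b-172*u)
for v in range(155,290,5): print(v,w[v,331].round(1), im[v,331])
plan(532,117.6,60,183)
E
```

```text
blade ((nan, nan), (0.0, 0.0), 0.0) nan
mid from blade [nan nan]
155 [452.4 119.9  15.8] [ 87 120 148]
160 [458.3 120.   14.9] [42 60 75]
165 [459.4 119.5  36. ] [16 35 75]
170 [464.4 119.5  38.1] [ 35  78 148]
175 [470.  119.5  37.8] [ 41  81 151]
180 [475.6 119.6  37.9] [ 38  81 151]
185 [481.4 119.6  37.3] [ 43  80 150]
190 [487.  119.7  37.9] [ 40  81 150]
195 [493.  119.8  36.9] [ 40  82 151]
200 [499.1 119.8  36.2] [ 43  81 150]
205 [504.3 119.8  38.2] [ 35  79 148]
210 [511.  120.   36.2] [ 41  83 153]
215 [516.5 120.   37.5] [ 44  84 153]
220 [522.3 120.   38.2] [ 43  84 153]
225 [528.9 120.1  37. ] [ 39  84 153]
230 [535.3 120.2  36.7] [ 43  86 154]
235 [541.8 120.3  36. ] [ 36  81 151]
240 [547.2 120.3  38. ] [ 38  82 152]
245 [554.  120.4  37.1] [ 35  80 151]
250 [560.1 120.4  37.9] [ 36  82 151]
255 [566.7 120.5  37.8] [ 45  85 151]
260 [573.4 120.5  37.6] [ 44  84 150]
265 [580.5 120.6  36.8] [ 29  61 121]
270 [586.3 120.6  38.4] [ 27  59 116]
275 [593.8 120.7  37.2] [40 59 95]
280 [600.3 120.8  37.8] [127 130 131]
285 [607.9 120.9  36.8] [ 54  87 144]
shift [-0.277  0.031  0.781] turn [ 0.0001  0.0003 -0.0171] t 2.95 pos [462.5 109.8 255.3] F [-0.4 -0.5  0.1] w 85.6
```

arm_command:
  rows:
    - [[-0.1, 0.02, 0.2], [0, 0, -0.01]]
    - [[-0.2, 0.031, 0.4], [0, 0, -0.017]]
    - [[-0.282, 0.031, 0.55], [0, 0, -0.017]]
    - [[-0.282, 0.031, 0.7], [0, 0, -0.017]]
    - [[-0.282, 0.031, 0.74], [0, 0, -0.017]]

```text
clock: 3.45
position: [530.5, 116.3, 65.3]
ee_rot: [-0.025, 1.0, -0.002, -0.004]
contact_force: [-0.4, 0.1, 0.1]
gripper_width: 85.3
grasp_force: 0.0
```

arm_command:
  rows:
    - [[0, 0, 0], [0, 0, 0]]
    - [[0, 0, 0], [0, 0, 0]]

```text
clock: 3.65
position: [534.0, 119.1, 71.8]
ee_rot: [-0.027, 1.0, 0.001, 0.002]
contact_force: [0.0, 0.6, 0.5]
gripper_width: 85.4
grasp_force: 0.0
```

```bash
python3 m.py w3; python3 -c "
from h import *
plan(533,117.7,20,183)"
```

```text
board z 15.66152686252184
5253 yaw 2.45 mid [526.6 118.8] ends [459.7 115.9] [593.5 121.6] len 133.9 ztop 37.9 [ 306  104   43  225 5382]
slope [2.81563102e-03 3.53526913e+01]
shift [ 0.006 -0.007  0.209] turn [0.0005 0.0015 0.0008] t 3.7 pos [534.2 119.4  72.3] F [ 0.2 -0.1  0.7] w 85.4
```

View pics/w3.png

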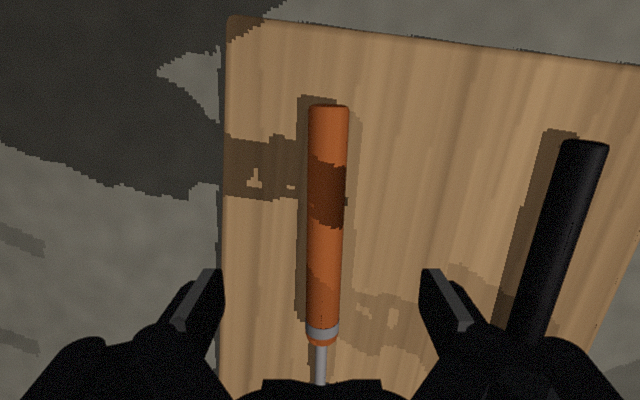

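The open fingers straddle the handle, which runs from (328,105) to (322,345). It's centred and lined up, so I'll go down slowly and close.

arm_command:
  rows:
    - [[0, 0, 0.06], [0, 0, 0]]
    - [[0, 0, 0.12], [0, 0, 0]]
    - [[0, 0, 0.17], [0, 0, 0]]
    - [[0, 0, 0.2], [0, 0, 0]]
    - [[0, 0, 0.21], [0, 0, 0]]

```text
clock: 4.2
position: [532.8, 119.1, 17.3]
ee_rot: [-0.027, 1.0, 0.0, 0.0]
contact_force: [-0.7, 0.3, 0.0]
gripper_width: 85.6
grasp_force: 0.0
```

arm_command:
  rows:
    - [[0, 0, 0], [0, 0, 0]]
    - [[0, 0, 0], [0, 0, 0]]
    - [[0, 0, 0], [0, 0, 0]]

```text
clock: 4.5
position: [533.1, 119.2, 17.7]
ee_rot: [-0.027, 1.0, 0.0, 0.001]
contact_force: [-0.1, -0.5, 1.0]
gripper_width: 85.4
grasp_force: 0.0
```

arm_command:
  rows:
    - [[0, 0, -0.006], [0, 0, 0]]
    - [[0, 0, -0.006], [0, 0, 0]]
    - [[0, 0, -0.006], [0, 0, 0]]
    - [[0, 0, -0.006], [0, 0, 0]]
    - [[0, 0, -0.006], [0, 0, 0]]
  grip: 0

```text
clock: 5.0
position: [532.9, 119.0, 19.0]
ee_rot: [-0.027, 1.0, 0.0, 0.0]
contact_force: [-0.8, -0.1, 1.9]
gripper_width: 19.4
grasp_force: 58.6
```

arm_command:
  rows:
    - [[0, 0, 0], [0, 0, 0]]
    - [[0, 0, 0], [0, 0, 0]]
    - [[0, 0, 0], [0, 0, 0]]
    - [[0, 0, 0], [0, 0, 0]]
    - [[0, 0, 0], [0, 0, 0]]

```text
clock: 5.5
position: [532.9, 119.0, 19.0]
ee_rot: [-0.027, 1.0, 0.0, 0.0]
contact_force: [-1.7, -0.3, 5.3]
gripper_width: 19.8
grasp_force: 58.9
```

arm_command:
  rows:
    - [[0, 0, -0.04], [0, 0, 0]]
    - [[0, 0, -0.1], [0, 0, 0]]
    - [[0, 0, -0.2], [0, 0, 0]]
    - [[0, 0, -0.3], [0, 0, 0]]
    - [[0, 0, -0.3], [0, 0, 0]]

```text
clock: 6.0
position: [534.7, 119.9, 96.9]
ee_rot: [-0.028, 1.0, 0.001, 0.003]
contact_force: [-0.1, -0.3, -0.5]
gripper_width: 19.9
grasp_force: 58.7
```

arm_command:
  rows:
    - [[0, 0, -0.15], [0, 0, 0]]
    - [[0, 0, -0.35], [0, 0, 0]]
    - [[0, 0, -0.55], [0, 0, 0]]
    - [[0, 0, -0.55], [0, 0, 0]]
    - [[0, 0, -0.55], [0, 0, 0]]

```text
clock: 6.5
position: [532.3, 119.1, 231.2]
ee_rot: [-0.027, 1.0, 0.001, 0.0]
contact_force: [-0.6, -0.1, -2.9]
gripper_width: 19.7
grasp_force: 59.0
```

```bash
cat > g.py <<'E'
from h import *
# pose of held handle in tool frame, from wrist picture (orange part)
im,d,i=cap('wrist'); s=arm.read_state(); import sys; cv2.imwrite(f'pics/{sys.argv[1]}.png',im); w=cloud(d,i)
hsv=cv2.cvtColor(im,cv2.COLOR_BGR2HSV); H,S,V=[hsv[...,k].astype(int) for k in range(3)]
q=R.from_quat(s['ee_rot']).inv().apply((w-s['position']).reshape(-1,3)).reshape(w.shape)
m=((H<14)&(S>170)&(np.abs(q[...,1])<40)&(q[...,2]>-60)&(q[...,2]<40)).astype(np.uint8)
k,l,st,_=cv2.connectedComponentsWithStats(m)
for j in 1+np.argsort(-st[1:,4])[:2]:
    p=q[l==j]; print(st[j])
    if len(p)<30: continue
    p=p[p[:,2]<np.percentile(p[:,2],50)+3]
    b=np.arange(np.percentile(p[:,0],1),p[:,0].max(),12)
    for a0 in b:
        c=p[(p[:,0]>=a0)&(p[:,0]<a0+12)]
        if len(c)>10: print('x',c[:,0].mean().round(1),'y',((c[:,1].min()+c[:,1].max())/2).round(1),'ztop',np.percentile(c[:,2],5).round(1),len(c))
    print('xmax',p[:,0].max().round(1),'xmin',p[:,0].min().round(1))
print(s['position'].round(1),s['gripper_width'],s['grasp_force'],s['contact_force'].round(2),s['wrist_torque'].round(3),s['clock'])
E
python3 g.py w4
```

```text
[  295   115    56   270 12559]
x -42.4 y -1.2 ztop -20.4 676
x -30.5 y -0.6 ztop -20.4 750
x -18.5 y -1.0 ztop -20.5 818
x -6.8 y -0.6 ztop -20.6 832
x 5.6 y -0.6 ztop -20.7 893
x 17.4 y -0.8 ztop -20.7 1002
x 29.5 y -0.5 ztop -20.8 1142
x 41.5 y -0.1 ztop -20.8 1279
x 53.5 y -0.2 ztop -21.0 1410
x 65.5 y -0.2 ztop -20.9 1539
x 71.9 y -0.3 ztop -19.8 132
xmax 72.5 xmin -51.9
[437 365   3   2   3]
[531.5 118.7 229.6] 19.912924793189852 59.024330377578735 [-0.19  0.03 -2.96] [-0.022  0.094 -0.015] 6.55
```

View pics/w4.png

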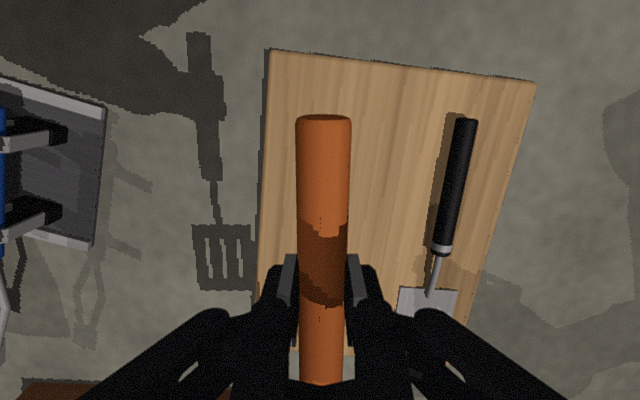

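The handle is held level between the fingers: its butt end is at (323,115), the blade is hidden ahead, and the plain spatula hasn't moved. Next I'll carry it to the rack.

```bash
python3 -c "
from h import *
plan(520,-110,230,174)
plan(504.6,-356,200,166)"
```

```text
shift [ 0.095 -0.911 -0.001] turn [-0.0001 -0.001   0.0505] t 6.55 pos [531.5 118.7 229.6] F [-0.2  0.  -3. ] w 19.9
shift [ 0.209 -1.89   0.119] turn [-0.0002 -0.001   0.0949] t 6.55 pos [531.5 118.7 229.6] F [-0.2  0.  -3. ] w 19.9
```

arm_command:
  rows:
    - [[0.01, -0.1, 0], [0, 0, 0.005]]
    - [[0.03, -0.25, 0], [0, 0, 0.012]]
    - [[0.05, -0.42, 0], [0, 0, 0.02]]
    - [[0.07, -0.6, 0], [0, 0, 0.035]]
    - [[0.09, -0.78, 0], [0, 0, 0.05]]

```text
clock: 7.05
position: [519.1, -78.4, 228.3]
ee_rot: [0.052, 0.999, -0.0, -0.003]
contact_force: [0.4, 0.8, -1.3]
gripper_width: 19.6
grasp_force: 58.9
```

arm_command:
  rows:
    - [[0, -0.18, 0], [0, 0, 0.01]]
    - [[0, -0.36, 0], [0, 0, 0.02]]
    - [[0, -0.54, 0], [0, 0, 0.03]]
    - [[0, -0.7, 0], [0, 0, 0.04]]
    - [[0, -0.8, 0], [0, 0, 0.044]]

```text
clock: 7.55
position: [498.3, -278.0, 227.7]
ee_rot: [0.122, 0.993, 0.001, -0.003]
contact_force: [0.4, 0.8, -1.8]
gripper_width: 19.9
grasp_force: 59.0
```

arm_command:
  rows:
    - [[0, 0, 0], [0, 0, 0]]
    - [[0, 0, 0], [0, 0, 0]]
    - [[0, 0, 0], [0, 0, 0]]

```text
clock: 7.85
position: [499.9, -275.0, 229.6]
ee_rot: [0.12, 0.993, 0.0, -0.001]
contact_force: [-0.3, 0.1, -2.4]
gripper_width: 20.0
grasp_force: 59.1
```

```bash
python3 -c "
from h import *
plan(504.6,-356,140,166)"
```

```text
shift [-0.096 -0.31   0.358] turn [ 0.0001 -0.0009  0.0014] t 7.85 pos [ 499.9 -275.   229.6] F [-0.3  0.1 -2.4] w 20.0
```

arm_command:
  rows:
    - [[-0.04, -0.12, 0.05], [0, 0, 0]]
    - [[-0.07, -0.22, 0.12], [0, 0, 0.001]]
    - [[-0.096, -0.29, 0.22], [0, 0, 0.001]]
    - [[-0.096, -0.31, 0.31], [0, 0, 0.001]]
    - [[-0.096, -0.31, 0.355], [0, 0, 0.001]]

```text
clock: 8.35
position: [504.1, -355.8, 139.4]
ee_rot: [0.122, 0.993, 0.001, -0.002]
contact_force: [-0.2, 0.6, -2.3]
gripper_width: 20.2
grasp_force: 59.1
```

arm_command:
  rows:
    - [[0, 0, 0], [0, 0, 0]]
    - [[0, 0, 0], [0, 0, 0]]
    - [[0, 0, 0], [0, 0, 0]]

```text
clock: 8.65
position: [506.3, -356.6, 144.2]
ee_rot: [0.121, 0.993, -0.001, 0.001]
contact_force: [0.7, 0.2, -1.6]
gripper_width: 19.7
grasp_force: 59.1
```

```bash
python3 g.py w5; python3 - <<'E'
from h import *
plan(504.6,-356,67,166)
im,d,i=cap('wrist'); w=cloud(d,i)
m=(w[...,2]>104)&(w[...,2]<118)&(w[...,0]>400)&(w[...,0]<620)&(w[...,1]<-220)&(w[...,1]>-420)
k,l,st,ce=cv2.connectedComponentsWithStats(m.astype(np.uint8))
for j in range(1,k):
  if st[j,4]>8: p=w[l==j]; r=cv2.minAreaRect(p[:,:2].astype(np.float32)); print(st[j],np.round(r[0],1),np.round(r[1],1),round(r[2],1),p[:,2].max().round(1))
E
```

```text
[  295   115    57   270 11405]
x -39.9 y -1.9 ztop -18.4 297
x -28.0 y -1.0 ztop -18.7 673
x -16.1 y -1.6 ztop -18.9 789
x -4.1 y -1.0 ztop -19.0 861
x 8.0 y -0.9 ztop -19.1 893
x 19.9 y -0.8 ztop -19.1 993
x 32.0 y -0.9 ztop -19.2 1096
x 43.9 y -0.7 ztop -19.3 1207
x 55.9 y -0.5 ztop -19.5 1322
x 67.3 y -0.4 ztop -19.5 1327
xmax 72.9 xmin -51.2
[324 383   3   2   3]
[ 506.2 -356.7  144.1] 20.02661790431631 59.102550745010376 [-0.7  -0.06 -1.47] [0.055 0.064 0.057] 8.7
shift [0.008 0.001 0.308] turn [-0.0002  0.001   0.0005] t 8.7 pos [ 506.2 -356.7  144.1] F [-0.7 -0.1 -1.5] w 20.0
[263 149  18  29 437] [ 456.3 -373.1] [ 8.4 14.2] 77.3 111.8
[432 149  15  29 321] [ 478.1 -286.2] [ 8.4 14.3] 74.7 111.8
[367 150  19  28 430] [ 470.  -319.1] [ 8.6 14.2] 75.5 111.5
[532 150  26  29 542] [ 492.1 -231.5] [ 9.3 14.8] 77.4 111.5
[417 294  12  16 138] [ 562.4 -307.5] [8.5 9.3] 70.6 111.2
[503 294  21  26 363] [ 578.9 -253.8] [ 9.3 15.2] 74.7 111.4
[561 296  11  24 137] [ 586.6 -223.3] [ 3.7 14.5] 73.1 111.4
```

View pics/w5.png

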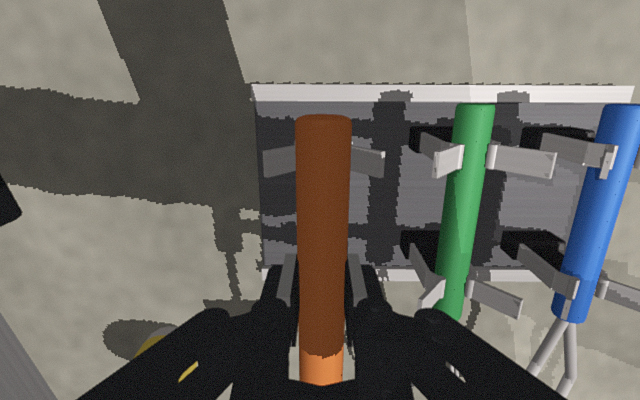

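The handle sits centred over the free clips, with jaws at (280,160) and (370,160) on either side, and it's parallel to the green whisk handle. I'll press down in stages and watch the force.

arm_command:
  rows:
    - [[0.004, 0.002, 0.06], [0, 0, 0]]
    - [[0.008, 0.002, 0.12], [0, 0, 0]]
    - [[0.008, 0.002, 0.17], [0, 0, 0]]
    - [[0.008, 0.002, 0.2], [0, 0, 0]]
    - [[0.008, 0.002, 0.21], [0, 0, 0]]

```text
clock: 9.25
position: [503.2, -355.8, 89.2]
ee_rot: [0.122, 0.993, 0.0, -0.001]
contact_force: [-0.5, 0.1, -1.1]
gripper_width: 19.5
grasp_force: 59.1
```

arm_command:
  rows:
    - [[0, 0, 0.015], [0, 0, 0]]
    - [[0, 0, 0.03], [0, 0, 0]]
    - [[0, 0, 0.04], [0, 0, 0]]
    - [[0, 0, 0.05], [0, 0, 0]]
    - [[0, 0, 0.06], [0, 0, 0]]

```text
clock: 9.75
position: [506.0, -357.1, 78.0]
ee_rot: [0.121, 0.993, -0.001, 0.003]
contact_force: [1.0, 0.5, 3.0]
gripper_width: 19.3
grasp_force: 59.5
```

```bash
python3 -c "
from h import *
plan(504.6,-355.6,67,166)"
```

```text
shift [0.007 0.005 0.044] turn [-0.0006  0.0023  0.0005] t 9.75 pos [ 506.  -357.1   78. ] F [1.  0.5 3. ] w 19.3
```

arm_command:
  rows:
    - [[0, 0.002, 0.01], [0, 0, 0]]
    - [[0, 0.002, 0.018], [0, 0, 0]]
    - [[0, 0.002, 0.026], [0, 0, 0]]
    - [[0, 0.002, 0.026], [0, 0, 0]]
    - [[0, 0.002, 0.026], [0, 0, 0]]

```text
clock: 10.25
position: [503.0, -355.2, 67.8]
ee_rot: [0.122, 0.993, 0.0, -0.001]
contact_force: [1.4, 0.6, -1.6]
gripper_width: 19.9
grasp_force: 59.1
```

arm_command:
  rows:
    - [[0, 0, 0.01], [0, 0, 0]]
    - [[0, 0, 0.01], [0, 0, 0]]
    - [[0, 0, 0.016], [0, 0, 0]]
    - [[0, 0, 0.016], [0, 0, 0]]
    - [[0, 0, 0.016], [0, 0, 0]]

```text
clock: 10.75
position: [503.2, -355.4, 67.3]
ee_rot: [0.121, 0.993, -0.0, -0.0]
contact_force: [-5.3, 4.5, 13.2]
gripper_width: 19.8
grasp_force: 60.9
```

```bash
python3 g.py w6;python3 -c "
from h import *
plan(504.6,-355.6,67,166)"
```

```text
[  295   115    56   268 10272]
x -32.9 y -1.5 ztop -18.9 415
x -22.7 y -1.2 ztop -19.1 733
x -10.6 y -1.5 ztop -19.1 796
x 1.3 y -1.2 ztop -19.1 852
x 13.3 y -1.0 ztop -19.1 914
x 25.3 y -0.8 ztop -19.2 999
x 37.3 y -0.6 ztop -19.2 938
x 49.5 y -0.7 ztop -19.2 1119
x 61.4 y -0.7 ztop -19.2 1272
x 70.1 y -0.7 ztop -19.0 640
xmax 73.1 xmin -50.9
[313 383   2   1   2]
[ 503.2 -355.3   67.2] 20.226620735316068 60.887691378593445 [-4.86  5.06 13.68] [1.463 1.364 0.033] 10.8
shift [-0.006  0.     0.001] turn [-0.0002 -0.0001  0.0004] t 10.8 pos [ 503.2 -355.3   67.2] F [-4.9  5.1 13.7] w 20.2
```

It snapped in: the force fell away and then rose to 14 N on the stop, with the handle axis at about 75–76 mm. Time to release and lift.

arm_command:
  rows:
    - [[0, 0, -0.008], [0, 0, 0]]
    - [[0, 0, -0.008], [0, 0, 0]]
    - [[0, 0, -0.008], [0, 0, 0]]
    - [[0, 0, -0.008], [0, 0, 0]]
    - [[0, 0, -0.008], [0, 0, 0]]
  grip: 0.7

```text
clock: 11.3
position: [503.4, -355.5, 65.9]
ee_rot: [0.122, 0.993, 0.0, -0.0]
contact_force: [-0.0, -1.4, -0.7]
gripper_width: 59.7
grasp_force: 0.0
```

arm_command:
  rows:
    - [[0, 0, -0.04], [0, 0, 0]]
    - [[0, 0, -0.12], [0, 0, 0]]
    - [[0, 0, -0.25], [0, 0, 0]]
    - [[0, 0, -0.4], [0, 0, 0]]
    - [[0, 0, -0.5], [0, 0, 0]]

```text
clock: 11.8
position: [504.4, -356.0, 195.2]
ee_rot: [0.121, 0.993, -0.001, 0.002]
contact_force: [-0.1, -0.3, -0.5]
gripper_width: 60.0
grasp_force: 0.0
```

arm_command:
  rows:
    - [[0.1, 0, -0.15], [0, 0, 0]]
    - [[0.2, 0, -0.3], [0, 0, 0]]
    - [[0.2, 0, -0.3], [0, 0, 0]]
    - [[0.2, 0, -0.3], [0, 0, 0]]
    - [[0.2, 0, -0.3], [0, 0, 0]]

```text
clock: 12.3
position: [454.8, -343.1, 265.8]
ee_rot: [0.122, 0.993, 0.0, -0.0]
contact_force: [0.5, -0.1, -0.3]
gripper_width: 59.9
grasp_force: 0.0
```

```bash
python3 m.py w7; python3 - <<'E'
from h import *
w=np.load('w7.npy'); s=arm.read_state(); print(s['position'],s['contact_force'],s['clock'])
im,d,i=cap('side'); w=cloud(d,i)
for q in ['plain_grip']:
  for r in arm.spot_in('side',q)[:1]: c,rr=map(int,r['position']); print(q,c,rr,w[rr,c])
E
```

```text
board z 12.791453257361212
184 yaw -16.85 mid [ 476.3 -356.8] ends [ 443.9 -347. ] [ 508.7 -366.6] len 67.7 ztop 85.6 [311 166   9  65 188]
slope [-2.45546119e-02  8.26814122e+01]
[ 454.78555487 -343.10813432  265.21817069] [0.39688719 0.15203901 0.12295611] 12.35
plain_grip 243 267 [669.37335153 242.24747183  17.45297851]
```

View pics/w7.png

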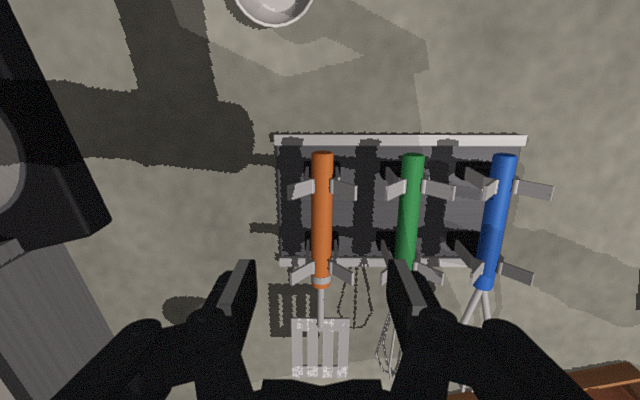

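The orange handle now lies in the free clips, from (322,153) to (321,288), with its blade at (320,348) beside the other heads. One numeric check before I hand in.

```bash
python3 - <<'E'
from h import *
im=cv2.imread('pics/w7.png'); w=np.load('w7.npy'); hsv=cv2.cvtColor(im,cv2.COLOR_BGR2HSV)
m=(hsv[...,0]<16)&(hsv[...,1]>130)&(w[...,2]>72)&(w[...,2]<95)&(w[...,1]<-300); p=w[m]
a=np.array([np.cos(np.radians(-14)),np.sin(np.radians(-14))]); n=np.array([-a[1],a[0]])
t=(p[:,:2]-[506.5,-357])@a; s=(p[:,:2]-[506.5,-357])@n
print(len(p),t.min(),t.max())
for lo in range(-75,75,15):
    k=(t>=lo)&(t<lo+15)
    if k.sum()>5: print(lo,k.sum(),((s[k].min()+s[k].max())/2).round(1),np.percentile(p[k,2],93).round(1))
E
```

```text
2487 -76.95030606559908 73.06448396605798
-75 345 0.3 86.6
-60 280 -0.2 86.5
-45 236 -0.1 86.2
-30 307 -0.2 86.2
-15 280 -0.7 86.4
0 273 -0.7 86.3
15 264 -0.7 86.2
30 223 -0.7 86.2
45 150 -0.6 86.4
60 64 -1.2 86.3
```

Along the handle it's off by about −2 mm, across by about −0.5 mm, and its top is level at 86.3 mm (seated would be 87), so I'm handing in.

```bash
python3 -c "
from bench import arm
print(arm.job_done())"
```

```text
the job is handed in; nothing more can be done
None
```

The slotted spatula is snapped home in both free clips: about 2 mm off centre along the handle, under 1 mm across and in height. Its blade is at the heads' end, the gripper is clear, the plain spatula was not touched, and the job is handed in; the hand-in returned no verdict.

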